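# Lock the crank shaft into a tile roller with its set screw

### The job

The crank of the clay tile roller is not locked to the roller. Swing the crank back over the top towards the robot until you feel the sprung set screw drop on to the shaft's flat, and let go of it there. Then take the T-handled hex key from its wooden stand, seat it in the set screw without leaning on it, turn it clockwise until the screw comes up firm, fully home on the flat (never force it down on the round of the shaft), and leave the key standing in the screw and the other things on the bench where they are.

Things in the scene. Friction and masses are not known exactly. Their poses are not given: they have to be found in the camera images.
- roller: Clay tile roller fixed to the bench: grey base 170 x 320 mm, two grey cheeks, aluminium roller 68 mm thick. Origin on the bench right under the set screw; z up; y along roller and shaft (roller at +y, crank at -y), x square to it, away from the robot. Shaft axis 110 mm above the bench. Dark hub 60 mm thick, y -25 to +25 mm. The cheek beside it starts at y = 36 mm, 148 mm high.
- boss_mouth (a point): Centre of the mouth of the upright round boss on the hub (46 mm outside), 166 mm above the bench. Its bore is a conical countersink, 29 mm wide at the mouth, narrowing to 20.6 mm at the face of the set screw 8 mm below; it guides the key.
- crank_grip (a point): Middle of the wooden crank grip, a round bar 16 mm thick, 56 mm long, parallel to the shaft and 65 mm from its axis, 103 mm to the -y side of the screw; the crank arm begins 28 mm from here towards +y. It moves round the shaft axis with the crank; its z axis points outwards along the crank arm. It can be gripped from above across the bar, which turns freely on its pin.
- crank_unit: Brass washer 42 mm wide beside the hub, fixed to the roller; origin on the shaft axis, 29 mm to the -y side of the screw. It carries the crank's shaft, which turns in the hub about y. The crank is clamped to its shaft at a different angle each time, so the crank's position does not tell where the flat is.
- shaft_mid (a point): Fixed point on the shaft axis in the gap between washer and crank, where the steel shaft (30 mm thick, one flat 18 mm wide along its whole length) can be seen. At the start the flat lies 0.8 to 1.6 rad past the top on the far (+x) side. Swinging the crank over the top towards -x brings it up; the crank arm then is anywhere from 0.1 rad before to 1.4 rad past vertical.
- screw_face (a point): Middle of the screw's top face. Feel of its sprung flat-ended nose at the crank grip: on the round of the shaft a jerky drag of 0 to 5 N; from some 0.5 rad before the middle of the flat it draws the crank forward (up to 8 N), fading to nothing at the middle; past the middle it holds the crank back, rising to 7 N or more. Let go within 0.15 rad of the middle is near enough; tightening clamps it there.
- lockscrew: Upright set screw, 33 mm wide, in the boss. Origin in the middle of its top face, 158 mm above the bench at the start. It goes down 1.9 mm per rad of clockwise turn (from above): 2.85 mm, 1.5 rad, to a hard stop. With the flat facing it this takes about 0.3 N m, rising steeply at the stop; on the round its nose jams from about 1 mm down and it must not be forced (above 0.4 N m). It stays as left. The frame does not turn.
- key: T-handled hex key, about 0.28 kg, upright in its stand: origin at the tip, z up towards the handle. Hex shank 17 mm across flats, two of them square to the key's x; tip tapered over 1.5 mm; crossbar 16 mm thick, 100 mm long along x; at its middle a black block 28 (x) x 24 (y) x 26 mm high, centred 94 mm above the tip.
- key_tip (a point): The key's tip, on its axis. It fits the screw's hex socket: 18 mm across flats, 12 mm deep, chamfered mouth (turned wrongly, the key stops 5 to 6 mm down). The socket's angle about the vertical differs each time and is not reported: look, or turn the key lightly pressed until it drops in (every 60 degrees).
- key_grip (a point): Centre of the key's black block, 94 mm above the tip.
- key_stand: Fixed dark wooden block 75 x 75 x 45 mm with an upright 20.7 mm hole 30 mm deep, in which the key stands; origin under its middle.
- mug: Bystander: stoneware mug, 80 mm wide, 90 mm high; origin under its middle.
- slip_pot: Bystander: lidded slip pot, 80 mm wide, 75 mm high; origin under its middle.
- rib: Bystander: flat wooden potter's rib, 90 x 50 x 8 mm; origin under its middle.
Not all that is in view belongs to the job. Leave any orange look-alike of the key alone.

How it is judged:
By the outcome, as a careful person would: the job done as asked, in the order asked, and still so for the second after the job is handed in, with the robot touching nothing.
It also fails if it takes over 72 s, if anything falls off the work surface, if the arm or the gripper's body presses on something with over 40 N, if the wrist force passes 120 N, or if a joint passes its speed limit or range.

### The arm

A 6-joint arm with a two-finger parallel gripper is mounted at the origin on the work surface. World frame = base frame: x ahead of the robot, y to its left, z up, the work surface at z = 0. Lengths are in m, angles in degrees, forces in N, time in s.
With the tool pointing down it reaches from about 0.4 to 0.825 m from the base axis. Payload 7 kg.
Tool frame: the origin (TCP) lies on the centre line of the jaws, within the pads' length; the fingertips stand 8 mm ahead of it and the grasp point (between the pads) lies 11 mm behind it; z points along the fingers, y is the line along which they close (so a half turn about z gives the same grasp; the last joint's range is limited). The gripper opens to 88 mm and grips with 3 to 60 N. Pads are 19 mm wide; open, the fingers measure 130 mm over their backs; the gripper's body (78 mm by 193 mm) begins 47 mm behind the grasp point.
Start: joints at [-53.623, 20.546, 0.682, 0, -70.136, -16.507], TCP at [0.229, -0.635, 0.235] pointing down, gripper open.
Joint ranges: [-176.03, 176.03], [-82.01, 121.73], [-58.28, 71.71], [-173.87, 95.51], [-174.79, -0.11], [-173.66, 173.66]. Speed limits (degrees/s): [136.94, 136.94, 172.46, 180, 180, 180].

### API

Orientations are given as [roll, pitch, yaw] about the fixed x, y, z axes, in that order (R = Rz(yaw) Ry(pitch) Rx(roll)).
In Python, from plant import ctrl, vision gives the robot as it stands. The module is installed in compiled form; this text tells all that it offers.
- The arm moves only by the tool move_arm, never from a script. Its argument "moves" is one flat list of numbers, 7 for each row, row after row: the finger opening in cm, from 0 to 8.76, then the shift along the tool's x, y, z in cm, then the turn, a rotation vector about the tool's x, y, z in rad. A call has 1 to 8 rows; each row shifts and turns the commanded pose from where the row before left it, along the tool's axes as they then stand; what a row does not reach is not made up. A row lasts 1/10 s, in which the tool goes at most 50 mm and 8.59 degrees, less where a joint would pass 70% of its speed; a pose out of reach is approached as far as the arm can. A call with a gripper value outside its range is refused whole. The fingers move at their own pace and stop on an object; the grip force is fixed at half the most. Time passes only in rows, so rows that do not move let the fingers close. It gives the time, the measured TCP pose, the force, the opening and the grip force at its end, in the units of the state.
- ctrl.get_obs(): the state, without advancing time (a new reading comes with each control period).
- vision.snapshot(name): name is "scene" or "side" or "wrist"; returns (picture, depth): 480x640x3 uint8, red, green, blue; 480x640 float32, m along the optical axis (not along the pixel's ray), 0 where there is no reading.
- vision.camera_model(name): a dict with "vertical_fov" (degrees; the focal length in pixels is half the picture's height over the tangent of half this angle, whatever the lens; pixels are square), "cx", "cy" (the principal point, pixels), "D" ([k1, k2, p1, p2, k3] as OpenCV has them; the pictures are not rectified), "cam_to_world" (4x4, takes a point from camera to world coordinates). Camera axes: x right, y down, z forward; pixel columns grow to the right and rows downward; lengths in m; the calibration is good to about 2 mm. A picture is of the moment at which its call begins: read the wrist's pose just before it. camera_model takes no time and is no camera call; for the wrist camera it gives the pose at the moment of the call.
- ctrl.close_job(): hands the job in; it is judged then, once.
The state is a dict: "clock": time; "joint_pos": joint angles; "qvel": joint speeds; "tau": joint torques, N m; "tool_pos": TCP position; "orientation": TCP orientation; "force": force on the tool from outside, world axes, zero at the start; "moment": the same for the moment, N m; "opening": finger opening in m; "gripper_force": force on a finger pad.
Only numpy, scipy, OpenCV 4.12 (cv2) and the standard library are available. Lean on these libraries where they do the work, as an engineer would, in place of code of your own. Each camera call takes 0.05 s, during which the arm holds its last target. There are 200 camera calls.

## Working session

There is one attempt and no reset: what is moved stays moved. The work goes in short steps, Python scripts to look and compute and a tool call to move; the robot and the scene stay as the last step left them, time stands still between calls to the robot, and variables do not carry over. Pictures are saved under pics/ and viewed, at most 10 in all, crops included, and the job is handed in when it is done.

Besides the shell and the picture viewer there is one more tool, called after "Call:" as name(argument=value, ...) on one line, values as JSON. move_arm: Moves the arm, as the interface text tells. Its arguments: {"type":"object","properties":{"moves":{"type":"array"}},"required":["moves"]}

```bash
mkdir -p pics; cat > h.py <<'E'
import numpy as np, cv2
from plant import ctrl, vision
def cam(n):
    m=vision.camera_model(n); f=240/np.tan(np.radians(m["vertical_fov"])/2)
    return np.array([[f,0,m["cx"]],[0,f,m["cy"]],[0,0,1]]),np.array(m["D"],float),np.array(m["cam_to_world"])
def snap(n,tag):
    C=cam(n); p,d=vision.snapshot(n)
    cv2.imwrite(f"pics/{tag}.png",p[:,:,::-1]); np.savez(f"pics/{tag}.npz",p=p,d=d,K=C[0],D=C[1],T=C[2]); return p,d,C
def load(tag):
    z=np.load(f"pics/{tag}.npz"); return z["p"],z["d"],(z["K"],z["D"],z["T"])
def rays(uv,C):
    n=cv2.undistortPoints(np.array(uv,float).reshape(-1,1,2),C[0],C[1]).reshape(-1,2)
    return np.c_[n,np.ones(len(n))]
def world(uv,d,C):  # via depth
    uv=np.array(uv).reshape(-1,2); z=d[uv[:,1].astype(int),uv[:,0].astype(int)]
    return np.c_[(rays(uv,C)*z[:,None]),np.ones(len(uv))]@C[2].T[:,:3]
def onz(uv,h,C):
    r=rays(uv,C)@C[2][:3,:3].T; o=C[2][:3,3]; return o+r*((h-o[2])/r[:,2])[:,None]
def cloud(d,C):
    v,u=np.mgrid[0:480,0:640]; return world(np.c_[u.ravel(),v.ravel()],d,C).reshape(480,640,3)
def proj(P,C):
    Ti=np.linalg.inv(C[2]); r,_=cv2.Rodrigues(Ti[:3,:3])
    return cv2.projectPoints(np.array(P,float).reshape(-1,1,3),r,Ti[:3,3],C[0],C[1])[0].reshape(-1,2)
E
python3 - <<'E'
from h import *
a=snap("scene","s0")[0]; b=snap("side","d0")[0]; 
o=ctrl.get_obs(); print({k:np.round(v,3) for k,v in o.items()})
for n in("scene","side","wrist"): print(n,cam(n)[2].round(3).tolist())
E
```

```text
{'clock': np.float64(0.1), 'joint_pos': array([-5.3623e+01,  2.0586e+01,  6.4000e-01, -1.7000e-02, -7.0137e+01,
       -1.6507e+01]), 'qvel': array([ 0.015, -0.092,  0.121,  0.094, -0.031, -0.077]), 'tau': array([-0.0000e+00, -5.8416e+01,  2.9375e+01,  7.0150e+00,  1.0000e-02,
       -0.0000e+00]), 'tool_pos': array([ 0.229, -0.634,  0.234]), 'orientation': array([ 1.79917e+02, -8.00000e-03, -1.60135e+02]), 'force': array([ 0.02 , -0.524,  0.365]), 'moment': array([ 0.039, -0.06 , -0.012]), 'gripper_force': np.float64(0.0), 'opening': np.float64(0.088)}
scene [[0.326, 0.722, -0.61, 1.233], [0.945, -0.261, 0.196, -0.315], [-0.018, -0.641, -0.768, 1.107], [0.0, 0.0, 0.0, 1.0]]
side [[-0.916, -0.268, 0.298, 0.132], [-0.4, 0.597, -0.695, 0.778], [0.008, -0.756, -0.655, 0.934], [0.0, 0.0, 0.0, 1.0]]
wrist [[-0.34, 0.912, 0.229, 0.167], [0.94, 0.329, 0.085, -0.656], [0.002, 0.245, -0.97, 0.384], [0.0, 0.0, 0.0, 1.0]]
```

View pics/s0.png

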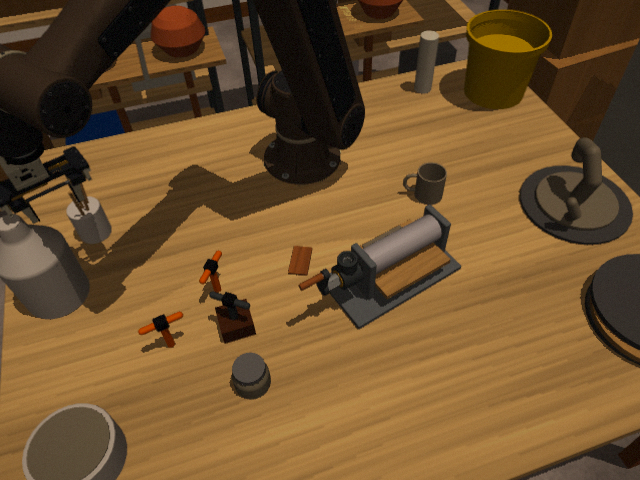

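View pics/d0.png

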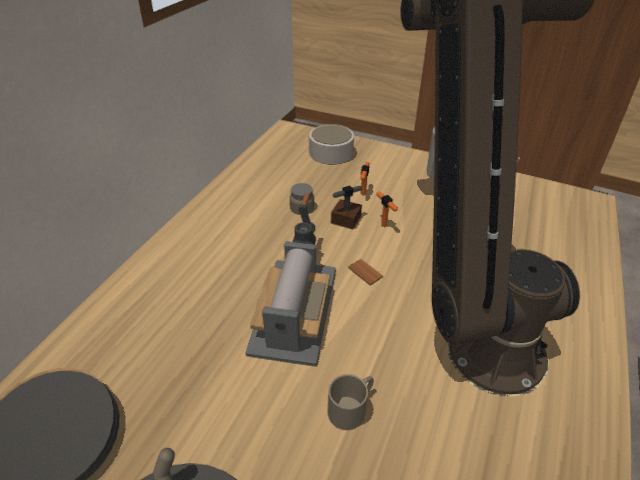

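The key candidates in the scene view are the grey-black T-key in the wooden stand at (232,300), the orange look-alike at (212,268) and the orange look-alike at (162,325). I choose the one in the stand. The boss is at about (347,260) and the crank grip at about (313,282).

```bash
python3 - <<'E'
from h import *
p,d,C=load("s0")
c=p[225:365,190:390]; cv2.imwrite("pics/c0.png",cv2.resize(c,None,fx=4,fy=4,interpolation=cv2.INTER_CUBIC)[:,:,::-1])
for n,uv in dict(boss=(347,260),grip=(313,282),key=(230,299),standtop=(245,318),barL=(214,296),barR=(245,302),cheek=(365,262),farcheek=(440,225),roll1=(380,252),roll2=(435,232)).items():
    print(n,uv,world([uv],d,C)[0].round(3))
W=cloud(d,C)
# base plate edge corners approx at z~?
for uv in [(357,320),(460,266),(345,300),(452,262)]: print(uv,W[uv[1],uv[0]].round(3))
# roller axis: points z>0.12 in roller area
E
```

```text
boss (347, 260) [ 0.528 -0.051  0.145]
grip (313, 282) [ 0.583 -0.148  0.178]
key (230, 299) [ 0.525 -0.323  0.12 ]
standtop (245, 318) [ 0.534 -0.302  0.045]
barL (214, 296) [ 0.5   -0.355  0.113]
barR (245, 302) [ 0.539 -0.294  0.113]
cheek (365, 262) [ 0.547 -0.015  0.145]
farcheek (440, 225) [0.493 0.2   0.131]
roll1 (380, 252) [0.527 0.03  0.139]
roll2 (435, 232) [0.505 0.182 0.126]
(357, 320) [ 0.608 -0.054  0.015]
(460, 266) [0.547 0.247 0.015]
(345, 300) [ 0.545 -0.061  0.013]
(452, 262) [0.529 0.234 0.015]
```

View pics/c0.png

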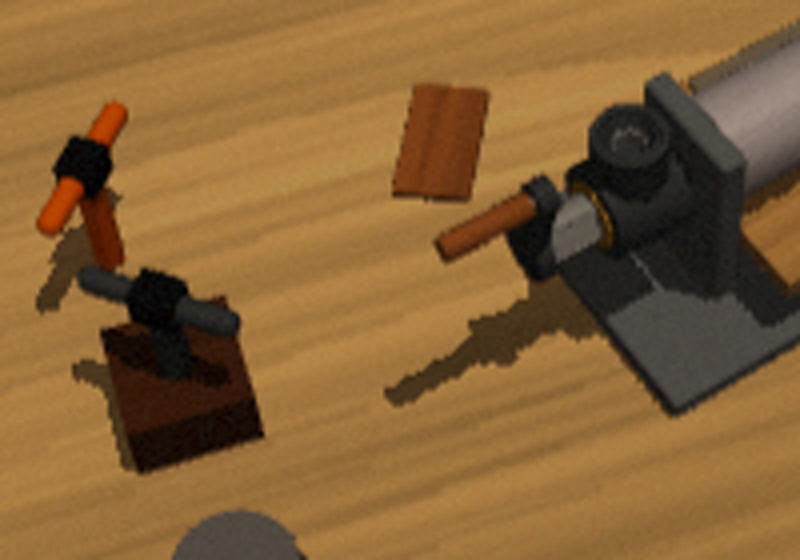

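```bash
python3 - <<'E'
from h import *
P=[];c=[]
for t in("s0","d0"):
    p,d,C=load(t); W=cloud(d,C); ok=d>0
    P.append(W[ok]);c.append(p[ok].astype(float))
    print(t,"boss pts",end=" ")
    m=(abs(W[...,2]-.166)<.004)&(np.hypot(W[...,0]-.52,W[...,1]+.06)<.045)&ok
    q=W[m]; q=q[:, :]; print(len(q), q.mean(0).round(4), q.min(0).round(3), q.max(0).round(3))
    hsv=cv2.cvtColor(p,cv2.COLOR_RGB2HSV); 
    g=ok&(W[...,2]>.06)&(W[...,0]>.4)&(W[...,0]<.72)&(W[...,1]>-.24)&(W[...,1]<-.05)&(hsv[...,1]>110)
    q=W[g]; print("grip",len(q),q.mean(0).round(4),q.min(0).round(3),q.max(0).round(3)); u,s,v=np.linalg.svd(q-q.mean(0)); print(v[0].round(3))
    k=ok&(W[...,2]>.105)&(np.hypot(W[...,0]-.525,W[...,1]+.323)<.075); q=W[k]
    print("key bar",len(q),q.mean(0).round(4)); u,s,v=np.linalg.svd(q[:,:2]-q[:,:2].mean(0)); print(v[0].round(3),s)
    k=ok&(W[...,2]>.116)&(np.hypot(W[...,0]-.525,W[...,1]+.323)<.03); q=W[k]; print("block",len(q),q.mean(0).round(4),q.max(0))
    k=ok&(abs(W[...,2]-.045)<.004)&(np.hypot(W[...,0]-.52,W[...,1]+.32)<.06); q=W[k].astype(np.float32); print("stand",len(q),cv2.minAreaRect(q[:,:2]*1000))
    k=ok&(W[...,2]>.12)&(W[...,1]>.0)&(W[...,1]<.19)&(W[...,0]>.4)&(W[...,0]<.65); q=W[k]; 
    np.save(f"pics/rol_{t}.npy",q)
P=np.vstack(P)
m=(abs(P[:,2]-.015)<.004)&(P[:,0]>.38)&(P[:,0]<.68)&(P[:,1]>-.12)&(P[:,1]<.3)
print("base",m.sum(),cv2.minAreaRect((P[m][:,:2]*1000).astype(np.float32)))
from scipy.optimize import least_squares
q=np.vstack([np.load("pics/rol_s0.npy"),np.load("pics/rol_d0.npy")])
q=q[(q[:,1]>.02)&(q[:,1]<.16)]
f=lambda a:np.hypot((q[:,0]-a[0])*np.cos(a[1])+(q[:,1]-.0)*np.sin(a[1]),q[:,2]-a[2])-.034
r=least_squares(f,[.52,.2,.11],loss="soft_l1",f_scale=.002); print("cyl x@y0,yaw,z",r.x[0],np.degrees(r.x[1]),r.x[2],np.abs(r.fun).mean())
E
```

```text
s0 boss pts 185 [ 0.5393 -0.0554  0.1647] [ 0.517 -0.078  0.162] [ 0.562 -0.033  0.169]
grip 315 [ 0.569  -0.1282  0.1579] [ 0.514 -0.18   0.088] [ 0.593 -0.05   0.184]
[ 0.345 -0.747  0.569]
key bar 359 [ 0.5231 -0.3253  0.116 ]
[0.632 0.775] [0.47945386 0.10990284]
block 153 [ 0.5221 -0.3245  0.1201] [ 0.54493496 -0.30046657  0.12716022]
stand 656 ((519.8966674804688, -325.75018310546875), (79.1141357421875, 74.75733184814453), 0.2384273111820221)
d0 boss pts 117 [ 0.5389 -0.049   0.1647] [ 0.517 -0.072  0.162] [ 0.561 -0.026  0.169]
grip 59 [ 0.5769 -0.1495  0.1788] [ 0.568 -0.181  0.169] [ 0.588 -0.127  0.184]
[-0.247  0.969  0.02 ]
key bar 178 [ 0.5192 -0.315   0.1144]
[-0.647 -0.762] [0.33720978 0.07409512]
block 58 [ 0.5189 -0.3188  0.1199] [ 0.53909565 -0.2967806   0.12385316]
stand 302 ((520.0723876953125, -320.4082946777344), (76.37312316894531, 81.78380584716797), 0.22079487144947052)
base 3706 ((468.2439880371094, 68.234619140625), (247.8568572998047, 327.6376953125), 14.454011917114258)
cyl x@y0,yaw,z 0.5257705543439835 14.776009636745849 0.10843855401559906 0.001376018123413554
```

```bash
cat >> h.py <<'E'
from scipy.spatial.transform import Rotation as Ro
def Rd(yaw): return Ro.from_euler("xyz",[180,0,yaw],degrees=True)
def plan(start,wps,open_cm):
    """tool-down rows; start=(x,y,z,yaw); wps=[((x,y,z,yaw),n),...]"""
    p=np.array(start[:3],float);R=Rd(start[3]); out=[]
    a=np.array(start,float)
    for w,n in wps:
        w=np.array(w,float)
        for i in range(1,n+1):
            t=a+(w-a)*i/n; Rt=Rd(t[3])
            s=np.round(R.inv().apply(t[:3]-p)*100,2); r=np.round((R.inv()*Rt).as_rotvec(),3)
            out.append([open_cm,*s,*r]); p=p+R.apply(s/100); R=R*Ro.from_rotvec(r)
        a=w
    for i in range(0,len(out),8): print([float(x) for r in out[i:i+8] for x in r])
    print("end",p.round(4),R.as_euler("xyz",degrees=True).round(2))
def now():
    o=ctrl.get_obs(); return (*o["tool_pos"],o["orientation"][2]),o
E
python3 - <<'E'
from h import *
plan((.229,-.635,.235,-160.13),[((.37,-.43,.29,-125),6),((.575,-.165,.28,-75.4),8)],8.76)
p,d,C=load("s0");W=cloud(d,C)
A=np.radians(14.7);O=np.array([.5393,-.053]);ex=np.array([np.cos(A),np.sin(A)]);ey=np.array([-np.sin(A),np.cos(A)])
L=np.dstack([(W[...,:2]-O)@ex,(W[...,:2]-O)@ey,W[...,2]-.11])
m=(d>0)&(L[...,1]>-.07)&(L[...,1]<-.033)&(np.hypot(L[...,0],L[...,2])<.03)
for v,u in np.argwhere(m): print(u,v,(L[v,u]*1000).round(1),p[v,u].mean().round())
m=(d>0)&(W[...,2]>.17)&(W[...,1]<-.2)&(W[...,0]>.2); q=W[m]
print(len(q), q.min(0).round(3),q.max(0).round(3))
E
```

```text
[8.76, -3.37, 2.41, -0.92, 0.0, 0.0, -0.102, 8.76, -3.6, 2.06, -0.91, -0.0, 0.0, -0.102, 8.76, -3.79, 1.68, -0.92, -0.0, 0.0, -0.103, 8.76, -3.95, 1.29, -0.92, -0.0, 0.0, -0.102, 8.76, -4.05, 0.87, -0.91, -0.0, 0.0, -0.102, 8.76, -4.12, 0.46, -0.92, -0.0, 0.0, -0.102, 8.76, -4.18, -0.2, 0.12, -0.0, 0.0, -0.108, 8.76, -4.14, -0.65, 0.13, -0.0, 0.0, -0.109]
[8.76, -4.04, -1.09, 0.12, -0.0, 0.0, -0.108, 8.76, -3.91, -1.53, 0.13, -0.0, 0.0, -0.108, 8.76, -3.71, -1.93, 0.12, -0.0, 0.0, -0.108, 8.76, -3.48, -2.33, 0.13, -0.0, 0.0, -0.108, 8.76, -3.22, -2.68, 0.12, -0.0, 0.0, -0.109, 8.76, -2.9, -3.02, 0.13, -0.0, 0.0, -0.108]
end [ 0.575 -0.165  0.28 ] [180.     0.   -75.39]
332 274 [-12.4 -34.8  10.4] 56.0
333 274 [ -9.5 -33.9  12.9] 76.0
331 275 [ -8.8 -39.8  14.4] 73.0
332 275 [ -8.4 -37.4  13. ] 85.0
333 275 [ -7.6 -35.3  12.3] 88.0
334 275 [ -3.4 -35.3  16.9] 96.0
331 276 [ -6.2 -41.6  14.9] 91.0
332 276 [ -4.3 -40.1  15.8] 94.0
333 276 [ -5.6 -36.6  11.7] 100.0
334 276 [ -2.3 -36.1  15. ] 101.0
330 277 [ -5.1 -45.   14.9] 79.0
331 277 [ -4.7 -42.6  13.5] 99.0
332 277 [ -3.6 -40.6  13
[... 3864 characters left out ...]
[ 12.9 -52.   -1.2] 74.0
333 288 [ 13.6 -49.7  -2.2] 56.0
326 289 [ 15.  -69.1  11.2] 33.0
327 289 [ 15.1 -66.6   9.3] 34.0
328 289 [ 17.1 -65.2  10.5] 32.0
329 289 [ 12.4 -59.7   0.5] 77.0
330 289 [ 14.1 -58.1   1.2] 71.0
331 289 [ 15.1 -56.1   0.8] 69.0
332 289 [ 11.6 -51.2  -7.4] 32.0
327 290 [ 17.7 -68.3   9.8] 31.0
328 290 [ 17.  -65.2   6.5] 29.0
329 290 [ 11.8 -59.4  -4.4] 62.0
330 290 [ 12.1 -56.9  -5.9] 31.0
327 291 [ 17.4 -68.2   5.5] 22.0
328 291 [ 16.8 -65.2   2.4] 23.0
327 292 [ 18.4 -69.    3.5] 21.0
328 292 [ 17.9 -66.    0.5] 18.0
327 293 [ 18.2 -68.9  -0.8] 16.0
328 293 [ 18.9 -66.7  -1.7] 23.0
327 294 [ 17.4 -68.5  -5.9] 35.0
20432 [ 0.2  -0.78  0.17] [ 0.467 -0.285  0.706]
```

The upper crop shows the shaft facet, even grey at about 85. It runs from 15–18° to about 98° past the top, so the flat's middle is about 0.95 rad on the far side. The crank is near vertical. Moving in now.

Call:
move_arm(moves=[8.76,-3.37,2.41,-0.92,0,0,-0.102,8.76,-3.6,2.06,-0.91,0,0,-0.102,8.76,-3.79,1.68,-0.92,0,0,-0.103,8.76,-3.95,1.29,-0.92,0,0,-0.102,8.76,-4.05,0.87,-0.91,0,0,-0.102,8.76,-4.12,0.46,-0.92,0,0,-0.102,8.76,-4.18,-0.2,0.12,0,0,-0.108,8.76,-4.14,-0.65,0.13,0,0,-0.109])

```text
clock: 0.9
tool_pos: [0.4224, -0.362, 0.2873]
orientation: [-180.0, 0.0, -112.3]
force: [-0.5, -0.4, -0.3]
opening: 0.0876
gripper_force: 0.0
```

Call:
move_arm(moves=[8.76,-4.04,-1.09,0.12,0,0,-0.108,8.76,-3.91,-1.53,0.13,0,0,-0.108,8.76,-3.71,-1.93,0.12,0,0,-0.108,8.76,-3.48,-2.33,0.13,0,0,-0.108,8.76,-3.22,-2.68,0.12,0,0,-0.109,8.76,-2.9,-3.02,0.13,0,0,-0.108])

```text
clock: 1.5
tool_pos: [0.576, -0.1631, 0.2793]
orientation: [180.0, 0.0, -75.1]
force: [-0.3, -0.8, 0.4]
opening: 0.0873
gripper_force: 0.0
```

Call:
move_arm(moves=[8.76,0,0,0,0,0,0,8.76,0,0,0,0,0,0,8.76,0,0,0,0,0,0])

```text
clock: 1.8
tool_pos: [0.5749, -0.1651, 0.2793]
orientation: [180.0, 0.0, -75.4]
force: [-0.6, -0.0, -0.0]
opening: 0.0875
gripper_force: 0.0
```

```bash
python3 - <<'E'
from h import *
s,o=now();print(np.round(s,4),o["clock"],o["force"].round(2))
p,d,C=snap("wrist","w1"); print(C[2].round(3).tolist(),C[0][0,0])
E
```

```text
[  0.5749  -0.1651   0.2793 -75.4386] 1.8 [-0.59 -0.02 -0.02]
[[-0.968, -0.244, -0.063, 0.591], [-0.252, 0.938, 0.238, -0.228], [0.001, 0.246, -0.969, 0.43], [0.0, 0.0, 0.0, 1.0]] 400.2219174942279
```

View pics/w1.png

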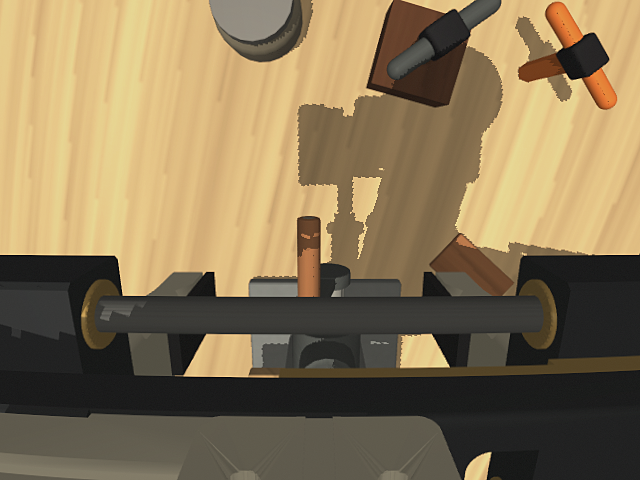

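The wrist view shows the wooden grip bar from its end (308,218) to (312,295). The key in its stand is at (445,35), and a gripper crossbar hides the boss.

```bash
python3 - <<'E'
from h import *
p,d,C=load("w1");W=cloud(d,C)
hsv=cv2.cvtColor(p,cv2.COLOR_RGB2HSV)
m=np.zeros_like(d,bool);m[212:296,290:330]=1
m&=(d>0)&(W[...,2]>.15)&(hsv[...,1]>90)
q=W[m];print(len(q),q.mean(0).round(4),q.min(0).round(4),q.max(0).round(4), np.percentile(q[:,2],[50,90]))
A=np.radians(14.7);O=np.array([.5393,-.053]);ex=np.array([np.cos(A),np.sin(A)]);ey=np.array([-np.sin(A),np.cos(A)])
l=(q[:,:2]-O); print("localx",np.percentile(l@ex,[2,50,98]).round(4),"localy",np.percentile(l@ey,[1,50,99]).round(4))
u,s,v=np.linalg.svd(q[:,:2]-q[:,:2].mean(0));print(v[0])
E
```

```text
1797 [ 0.5774 -0.1508  0.1798] [ 0.5632 -0.176   0.1681] [ 0.5905 -0.1218  0.1835] [0.18025741 0.18181912]
localx [0.0049 0.012  0.0194] localy [-0.1288 -0.1047 -0.0771]
[-0.24455995  0.96963417]
```

Call:
move_arm(moves=[5,-0.7,-0.3,2.9,0,0,0,5,-0.7,-0.3,2.9,0,0,0,5,0,0,2.9,0,0,0,5,0,0,2.9,0,0,0,5,0,0,0,0,0,0,5,0,0,0,0,0,0])

```text
clock: 2.45
tool_pos: [0.5775, -0.1507, 0.1643]
orientation: [180.0, -0.0, -75.4]
force: [0.7, 0.4, 0.9]
opening: 0.0508
gripper_force: 0.0
```

Call:
move_arm(moves=[0,0,0,0,0,0,0,0,0,0,0,0,0,0,0,0,0,0,0,0,0,0,0,0,0,0,0,0])

```text
clock: 2.85
tool_pos: [0.5779, -0.1497, 0.1643]
orientation: [-179.9, -0.0, -75.4]
force: [-0.2, -0.0, -0.1]
opening: 0.0232
gripper_force: 0.0
```

Call:
move_arm(moves=[0,0,0,0,0,0,0,0,0,0,0,0,0,0])

```text
clock: 3.05
tool_pos: [0.5778, -0.1497, 0.1639]
orientation: [-180.0, -0.0, -75.4]
force: [-0.0, 0.0, 1.4]
opening: 0.0152
gripper_force: 30.0
```

Call:
move_arm(moves=[0,0,0.51,-0.08,0,0,0,0,0,0.52,-0.03,0,0,0,0,0,0.52,0.01,0,0,0,0,0,0.52,0.05,0,0,0])

```text
clock: 3.45
tool_pos: [0.5585, -0.1548, 0.1649]
orientation: [-179.8, -0.0, -75.4]
force: [5.3, 5.0, 3.1]
opening: 0.0149
gripper_force: 30.0
```

Call:
move_arm(moves=[0,0,0.51,0.09,0,0,0,0,0,0.5,0.13,0,0,0,0,0,0.49,0.17,0,0,0])

```text
clock: 3.75
tool_pos: [0.5432, -0.1588, 0.1611]
orientation: [-179.9, -0.0, -75.4]
force: [-0.2, 1.9, 6.7]
opening: 0.0149
gripper_force: 30.0
```

```bash
cat >> h.py <<'E'
A=np.radians(14.5);O=np.array([.5393,-.053]);ex=np.array([np.cos(A),np.sin(A)]);ey=np.array([-np.sin(A),np.cos(A)])
def feel():
    for i in range(1):
        o=ctrl.get_obs();P=o["tool_pos"];f=o["force"];x=(P[:2]-O)@ex;z=P[2]+.011-.11
        th=np.arctan2(x,z);fx=f[:2]@ex;fy=f[:2]@ey
        t=np.array([-np.cos(th),np.sin(th)])  # forward (towards -x)
        print("th %.3f r %.4f  Ftan(forward pull on tool) %.2f Frad %.2f fy %.2f"%(th,np.hypot(x,z),fx*t[0]+f[2]*t[1],fx*np.sin(th)+f[2]*np.cos(th),fy))
E
python3 -c "
from h import *
feel()"
```

```text
th -0.350 r 0.0661  Ftan(forward pull on tool) -2.57 Frad 6.17 fy 1.93
```

Call:
move_arm(moves=[0,0,0.3,0.15,0,0,0,0,0,0,0,0,0,0])

```text
clock: 3.95
tool_pos: [0.5383, -0.1601, 0.1589]
orientation: [179.9, 0.0, -75.4]
force: [-3.5, 0.1, 7.5]
opening: 0.0152
gripper_force: 30.0
```

```bash
python3 -c "
from h import *
feel()"
```

```text
th -0.434 r 0.0661  Ftan(forward pull on tool) -0.15 Frad 8.24 fy 1.01
```

Call:
move_arm(moves=[0,0,0.29,0.16,0,0,0,0,0,0,0,0,0,0])

```text
clock: 4.15
tool_pos: [0.5348, -0.1609, 0.1572]
orientation: [179.8, 0.0, -75.4]
force: [-7.1, -2.7, 5.3]
opening: 0.015
gripper_force: 30.0
```

```bash
python3 -c "
from h import *
feel()"
```

```text
th -0.494 r 0.0661  Ftan(forward pull on tool) 4.18 Frad 8.27 fy -0.87
```

Call:
move_arm(moves=[0,0,0.28,0.18,0,0,0,0,0,0,0,0,0,0])

```text
clock: 4.35
tool_pos: [0.531, -0.162, 0.1548]
orientation: [179.7, 0.0, -75.4]
force: [-7.1, -2.2, 5.4]
opening: 0.0151
gripper_force: 30.0
```

```bash
python3 -c "
from h import *
feel()"
```

```text
th -0.565 r 0.0660  Ftan(forward pull on tool) 3.40 Frad 8.58 fy -0.35
```

Call:
move_arm(moves=[0,0,0.28,0.14,0,0,0,0,0,0,0,0,0,0])

```text
clock: 4.55
tool_pos: [0.5289, -0.1624, 0.1534]
orientation: [179.7, 0.0, -75.4]
force: [-4.4, -2.0, 5.9]
opening: 0.015
gripper_force: 30.0
```

```bash
python3 -c "
from h import *
feel()"
```

```text
th -0.602 r 0.0661  Ftan(forward pull on tool) 0.56 Frad 7.60 fy -0.80
```

Call:
move_arm(moves=[0,0,0.26,0.18,0,0,0,0,0,0,0,0,0,0])

```text
clock: 4.75
tool_pos: [0.5264, -0.1631, 0.1515]
orientation: [179.7, 0.0, -75.4]
force: [-5.0, -2.6, 2.9]
opening: 0.0151
gripper_force: 30.0
```

```bash
python3 -c "
from h import *
feel()"
```

```text
th -0.652 r 0.0661  Ftan(forward pull on tool) 2.57 Frad 5.65 fy -1.23
```

Call:
move_arm(moves=[0,0,0.25,0.2,0,0,0,0,0,0,0,0,0,0])

```text
clock: 4.95
tool_pos: [0.524, -0.1638, 0.1495]
orientation: [179.7, 0.0, -75.4]
force: [-6.3, -2.4, 4.8]
opening: 0.0153
gripper_force: 30.0
```

```bash
python3 -c "
from h import *
feel()"
```

```text
th -0.700 r 0.0660  Ftan(forward pull on tool) 2.00 Frad 7.97 fy -0.73
```

Call:
move_arm(moves=[0,0,0.24,0.22,0,0,0,0,0,0,0,0,0,0])

```text
clock: 5.15
tool_pos: [0.5217, -0.1643, 0.1473]
orientation: [179.7, 0.0, -75.4]
force: [-6.8, -1.8, 4.9]
opening: 0.0151
gripper_force: 30.0
```

```bash
python3 -c "
from h import *
feel()"
```

```text
th -0.749 r 0.0660  Ftan(forward pull on tool) 1.84 Frad 8.34 fy -0.08
```

Call:
move_arm(moves=[0,0,0.24,0.22,0,0,0,0,0,0,0,0,0,0])

```text
clock: 5.35
tool_pos: [0.5197, -0.1649, 0.1453]
orientation: [179.8, 0.0, -75.4]
force: [-4.1, -1.8, 5.2]
opening: 0.0151
gripper_force: 30.0
```

```bash
python3 -c "
from h import *
feel()"
```

```text
th -0.793 r 0.0659  Ftan(forward pull on tool) -0.65 Frad 6.77 fy -0.68
```

Call:
move_arm(moves=[0,0,0.23,0.23,0,0,0,0,0,0,0,0,0,0])

```text
clock: 5.55
tool_pos: [0.5179, -0.1654, 0.1432]
orientation: [179.8, 0.0, -75.4]
force: [-3.6, -1.2, 6.0]
opening: 0.015
gripper_force: 30.0
```

```bash
python3 -c "
from h import *
feel()"
```

```text
th -0.836 r 0.0659  Ftan(forward pull on tool) -1.94 Frad 6.82 fy -0.25
```

Call:
move_arm(moves=[0,0,0.22,0.24,0,0,0,0,0,0,0,0,0,0])

```text
clock: 5.75
tool_pos: [0.516, -0.1658, 0.1409]
orientation: [179.8, 0.0, -75.4]
force: [-3.6, -0.6, 6.5]
opening: 0.015
gripper_force: 30.0
```

```bash
python3 -c "
from h import *
feel()"
```

```text
th -0.882 r 0.0659  Ftan(forward pull on tool) -2.67 Frad 6.98 fy 0.30
```

Call:
move_arm(moves=[0,0,0.21,0.25,0,0,0,0,0,0,0,0,0,0])

```text
clock: 5.95
tool_pos: [0.5141, -0.1663, 0.1384]
orientation: [179.9, 0.0, -75.4]
force: [-3.6, -0.2, 6.8]
opening: 0.0151
gripper_force: 30.0
```

```bash
python3 -c "
from h import *
feel()"
```

```text
th -0.930 r 0.0659  Ftan(forward pull on tool) -3.35 Frad 6.84 fy 0.73
```

Call:
move_arm(moves=[0,0,-0.3,-0.35,0,0,0,0,0,0,0,0,0,0])

```text
clock: 6.15
tool_pos: [0.517, -0.1656, 0.142]
orientation: [179.8, 0.0, -75.4]
force: [-5.4, -2.2, 5.8]
opening: 0.0151
gripper_force: 30.0
```

```bash
python3 -c "
from h import *
feel()"
```

```text
th -0.858 r 0.0658  Ftan(forward pull on tool) -0.62 Frad 8.22 fy -0.81
```

Call:
move_arm(moves=[0,0,-0.25,-0.26,0,0,0,0,0,0,0,0,0,0])

```text
clock: 6.35
tool_pos: [0.5186, -0.1652, 0.144]
orientation: [179.7, 0.0, -75.4]
force: [-6.5, -3.6, 2.3]
opening: 0.0152
gripper_force: 30.0
```

```bash
python3 -c "
from h import *
feel()"
```

```text
th -0.819 r 0.0659  Ftan(forward pull on tool) 3.23 Frad 6.86 fy -1.86
```

Going forward the pull crosses zero near −0.78, and coming back near −0.85. The middle is about −0.82 and I am at −0.819, so I let go here.

Call:
move_arm(moves=[3.5,0,0,0,0,0,0,3.5,0,0,0,0,0,0,3.5,0,0,0,0,0,0,6,0,0,-2,0,0,0,6,0,0,-4,0,0,0,6,0,0,-4,0,0,0])

```text
clock: 6.95
tool_pos: [0.5211, -0.1642, 0.2453]
orientation: [179.9, 0.0, -75.4]
force: [1.2, 0.2, 1.2]
opening: 0.0535
gripper_force: 0.0
```

```bash
python3 - <<'E'
from h import *
p,d,C=load("w1");W=cloud(d,C)
k=(d>0)&(W[...,2]>.102)&(np.hypot(W[...,0]-.521,W[...,1]+.322)<.07);q=W[k];print(len(q),q.mean(0).round(4));u,s,v=np.linalg.svd(q[:,:2]-q[:,:2].mean(0));print("bar ang",np.degrees(np.arctan2(v[0][1],v[0][0])))
k=(d>0)&(abs(W[...,2]-.122)<.003)&(np.hypot(W[...,0]-.521,W[...,1]+.322)<.03);q=W[k].astype(np.float32);print(len(q),q.mean(0).round(4),cv2.minAreaRect(q[:,:2]*1000))
k=(d>0)&(abs(W[...,2]-.045)<.003)&(np.hypot(W[...,0]-.521,W[...,1]+.322)<.055);q=W[k].astype(np.float32);print("stand",len(q),cv2.minAreaRect(q[:,:2]*1000))
s,o=now();print(np.round(s,4))
plan(s,[((.521,-.322,.24,-130),7)],6)
E
```

```text
3202 [ 0.521  -0.3182  0.1178]
bar ang 49.37774933847946
1279 [ 0.5191 -0.321   0.1218] ((517.4932861328125, -322.9847412109375), (45.236900329589844, 24.276567459106445), 49.461219787597656)
stand 4708 ((518.0121459960938, -321.78955078125), (76.01358032226562, 75.90473175048828), 0.24279719591140747)
[  0.5211  -0.1642   0.2453 -75.3741]
[6.0, 2.18, 0.57, 0.08, -0.0, -0.0, 0.136, 6.0, 2.24, 0.27, 0.07, -0.0, -0.0, 0.136, 6.0, 2.25, -0.04, 0.08, -0.0, -0.0, 0.137, 6.0, 2.23, -0.34, 0.07, -0.0, -0.0, 0.136, 6.0, 2.16, -0.65, 0.08, -0.0, -0.0, 0.136, 6.0, 2.05, -0.93, 0.07, -0.0, -0.0, 0.136, 6.0, 1.91, -1.2, 0.08, -0.0, -0.0, 0.136]
end [ 0.521 -0.322  0.24 ] [ 180.     -0.   -129.98]
```

Call:
move_arm(moves=[6,2.18,0.57,0.08,0,0,0.136,6,2.24,0.27,0.07,0,0,0.136,6,2.25,-0.04,0.08,0,0,0.137,6,2.23,-0.34,0.07,0,0,0.136,6,2.16,-0.65,0.08,0,0,0.136,6,2.05,-0.93,0.07,0,0,0.136,6,1.91,-1.2,0.08,0,0,0.146,6,0,0,0,0,0,0])

```text
clock: 7.75
tool_pos: [0.5212, -0.324, 0.2386]
orientation: [180.0, -0.0, -130.9]
force: [0.2, 0.6, -0.6]
opening: 0.0601
gripper_force: 0.0
```

```bash
python3 - <<'E'
from h import *
s,o=now();print(np.round(s,4))
p,d,C=snap("side","d1"); W=cloud(d,C)
p2,d2,C2=snap("scene","s1"); W2=cloud(d2,C2)
for W,p,d in((W,p,d),(W2,p2,d2)):
    hsv=cv2.cvtColor(p,cv2.COLOR_RGB2HSV)
    l=(W[...,:2]-O); lx=l@ex; ly=l@ey
    g=(d>0)&(ly<-.085)&(ly>-.135)&(abs(lx)<.1)&(W[...,2]>.09)&(W[...,2]<.2)&(hsv[...,1]>100)
    print(g.sum(),np.percentile(lx[g],[2,50,98]).round(4),np.percentile(W[...,2][g],[2,50,98]).round(4))
plan(s,[((.519,-.3215,.0985,-130.6),5)],6)
c=p2[225:365,260:400]; cv2.imwrite("pics/c1.png",cv2.resize(c,None,fx=4,fy=4,interpolation=cv2.INTER_CUBIC)[:,:,::-1])
E
```

```text
[   0.5212   -0.324     0.2386 -130.9067]
58 [-0.0563 -0.0496 -0.0414] [0.1528 0.1573 0.1618]
152 [-0.0563 -0.0467 -0.0414] [0.1488 0.1569 0.1618]
[6.0, -0.01, 0.07, 2.8, 0.0, 0.0, -0.001, 6.0, -0.01, 0.06, 2.8, -0.0, 0.0, -0.001, 6.0, -0.01, 0.07, 2.81, -0.0, 0.0, -0.001, 6.0, -0.01, 0.07, 2.8, -0.0, 0.0, -0.001, 6.0, -0.01, 0.06, 2.8, -0.0, 0.0, -0.001]
end [ 0.519  -0.3215  0.0985] [ 180.      0.   -130.62]
```

View pics/c1.png

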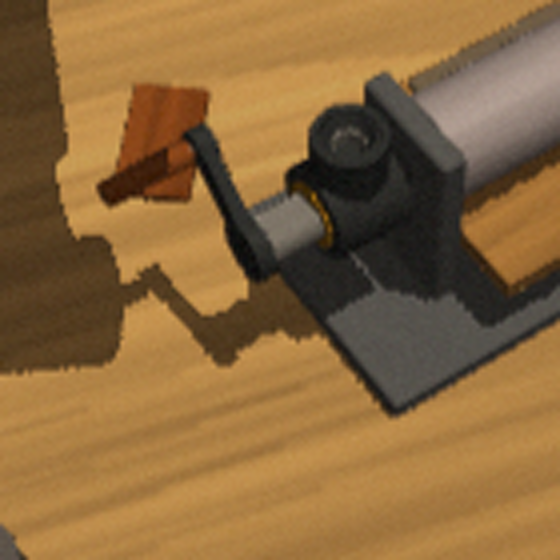

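The crop shows the crank arm leaning back towards the robot by about 0.83 rad, which agrees with the feel. The bright flat at (290,225) faces up. Now the key.

Call:
move_arm(moves=[6,0,0.06,2.8,0,0,0,6,0,0.07,2.8,0,0,0,6,0,0.07,2.8,0,0,0,6,0,0.07,2.8,0,0,0,6,0,0.06,2.8,0,0,0,6,0,0,0,0,0,0,0,0,0,0,0,0,0,0,0,0,0,0,0,0])

```text
clock: 8.65
tool_pos: [0.52, -0.3201, 0.1011]
orientation: [-179.9, 0.0, -130.5]
force: [-0.4, 0.5, 0.1]
opening: 0.0491
gripper_force: 0.0
```

Call:
move_arm(moves=[0,0,0,0,0,0,0,0,0,0,0,0,0,0,0,0,0,0,0,0,0,0,0,0,0,0,0,0])

```text
clock: 9.05
tool_pos: [0.5194, -0.3204, 0.1]
orientation: [-179.9, 0.0, -130.6]
force: [0.2, -0.3, 2.4]
opening: 0.0237
gripper_force: 29.9
```

```bash
python3 - <<'E'
from h import *
s,o=now();print(np.round(s,4),o["orientation"].round(2),o["force"].round(2),o["moment"].round(2),o["opening"])
E
```

```text
[ 5.194000e-01 -3.204000e-01  1.000000e-01 -1.305527e+02] [-1.7990e+02  3.0000e-02 -1.3055e+02] [ 0.23 -0.28  2.44] [-0.15 -0.14  0.03] 0.023710947214958786
```

Call:
move_arm(moves=[0,0,0,-1.5,0,0,0,0,0,0,-3.5,0,0,0,0,0,0,-4.5,0,0,0,0,0,0,-4.5,0,0,0,0,0,0,-4,0,0,0,0,0,0,0,0,0,0,0])

```text
$.moves: bad value
```

```bash
python3 - <<'E'
from h import *
s,o=now();print(np.round(s,4),o["force"].round(2),o["moment"].round(3),o["opening"])
plan(s,[((.603,.023,.285,-130.6),8)],0)
E
```

```text
[ 5.194000e-01 -3.204000e-01  1.000000e-01 -1.305527e+02] [ 0.23 -0.28  2.44] [-0.146 -0.141  0.032] 0.023710947214958786
[0.0, -3.94, 2.0, -2.31, 0.0, -0.0, 0.0, 0.0, -3.94, 1.99, -2.32, -0.0, -0.0, 0.0, 0.0, -3.94, 2.0, -2.31, -0.0, -0.0, 0.0, 0.0, -3.94, 2.0, -2.31, -0.0, -0.0, 0.0, 0.0, -3.94, 1.99, -2.31, 0.0, -0.0, 0.001, 0.0, -3.94, 2.0, -2.32, -0.0, -0.0, -0.0, 0.0, -3.94, 2.0, -2.31, -0.0, -0.0, -0.0, 0.0, -3.94, 2.0, -2.31, -0.0, -0.0, -0.0]
end [0.603 0.023 0.285] [ 180.      0.   -130.61]
```

Value count was off (43 numbers); resending the lift.

Call:
move_arm(moves=[0,0,0,-1.5,0,0,0,0,0,0,-3.5,0,0,0,0,0,0,-4.5,0,0,0,0,0,0,-4.5,0,0,0,0,0,0,-4.5,0,0,0,0,0,0,0,0,0,0])

```text
clock: 9.65
tool_pos: [0.521, -0.3214, 0.2914]
orientation: [-179.4, 0.2, -130.5]
force: [0.6, -0.8, -3.7]
opening: 0.0238
gripper_force: 30.0
```

Call:
move_arm(moves=[0,-3.94,2,0,0,0,0,0,-3.94,2,0,0,0,0,0,-3.94,2,0,0,0,0,0,-3.94,2,0,0,0,0,0,-3.94,2,0,0,0,0,0,-3.94,2,0,0,0,0,0,-3.94,2,0,0,0,0,0,-3.94,2,0,0,0,0])

```text
clock: 10.45
tool_pos: [0.6016, 0.0253, 0.2832]
orientation: [179.9, -0.1, -130.6]
force: [1.6, -0.6, -2.8]
opening: 0.0236
gripper_force: 30.0
```

Call:
move_arm(moves=[0,0,0,0,0,0,0,0,0,0,0,0,0,0,0,0,0,0,0,0,0])

```text
clock: 10.75
tool_pos: [0.6016, 0.023, 0.2834]
orientation: [179.9, -0.1, -130.6]
force: [-0.1, -0.7, -3.2]
opening: 0.0239
gripper_force: 30.0
```

```bash
python3 - <<'E'
from h import *
s,o=now();print(np.round(s,4),o["force"].round(2),o["moment"].round(3),o["opening"],o["orientation"])
p,d,C=snap("wrist","w2")
uv=proj([[.539,-.053,.158]],C)[0];print(uv)
u,v=[int(x) for x in uv]; u0=max(0,u-75);v0=max(0,v-55);print(u0,v0)
c=p[v0:v0+110,u0:u0+150]
a=cv2.resize(c,None,fx=5,fy=5,interpolation=cv2.INTER_CUBIC); cv2.imwrite("pics/c2.png",cv2.convertScaleAbs(a,alpha=1.6,beta=10)[:,:,::-1])
E
```

```text
[ 6.016000e-01  2.300000e-02  2.834000e-01 -1.305757e+02] [-0.07 -0.7  -3.17] [-0.002  0.041 -0.009] 0.02392139517795012 [ 1.79942131e+02 -7.37157446e-02 -1.30575655e+02]
[313.69861424  82.65897927]
238 27
```

View pics/c2.png

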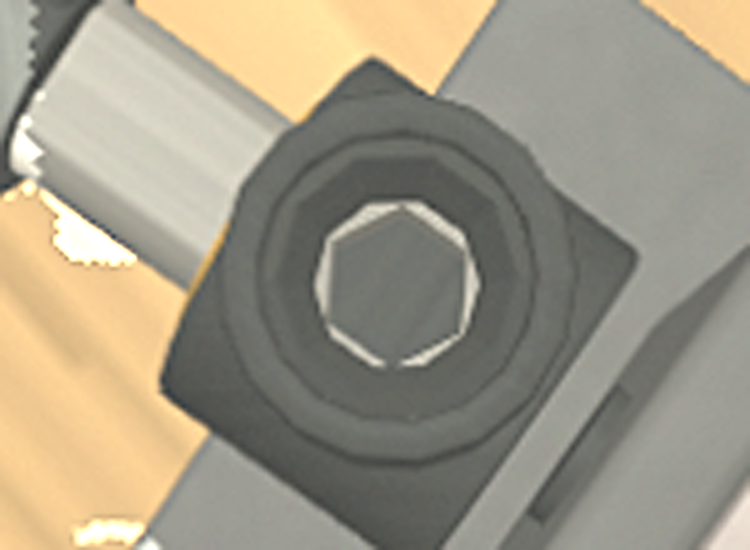

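The crop shows the boss mouth, with the hex socket centred near crop (399,285). Its corners are at (401,205), (465,242), (467,330), (400,365), (335,330) and (330,238).

```bash
python3 - <<'E'
from h import *
p,d,C=load("w2")
c=np.array([(401,205),(465,242),(467,330),(400,365),(335,330),(330,238)],float)/5+[238,27]
w=onz(c,.157,C);ctr=w[:,:2].mean(0);v=w[:,:2]-ctr
print("ctr",ctr.round(4),"rad",np.hypot(*v.T).round(4),"ang mod60",(np.degrees(np.arctan2(v[:,1],v[:,0]))%60).round(1))
# ring outer edge of mouth
m=np.array([(398,130),(537,280),(400,425),(257,280)],float)/5+[238,27]; print("mouth",onz(m,.166,C)[:,:2].mean(0).round(4))
o=np.array([(400,93),(578,285),(400,465),(221,285)],float)/5+[238,27]; print("boss rim",onz(o,.166,C)[:,:2].mean(0).round(4), (onz(o,.166,C)[1]-onz(o,.166,C)[3]).round(4))
W=cloud(d,C); k=(d>0)&(abs(W[...,2]-.166)<.002)&(np.hypot(W[...,0]-.539,W[...,1]+.053)<.03);q=W[k];print(len(q),q.mean(0).round(4),q.min(0).round(4),q.max(0).round(4))
E
```

```text
ctr [ 0.5374 -0.0506] rad [0.0101 0.0102 0.0105 0.0101 0.0103 0.0109] ang mod60 [48.4 52.  46.9 49.7 53.  46.3]
mouth [ 0.5378 -0.0505]
boss rim [ 0.5379 -0.05  ] [-0.0345  0.0295  0.    ]
2462 [ 0.5377 -0.0509  0.1656] [ 0.5151 -0.0736  0.164 ] [ 0.5607 -0.0284  0.168 ]
```

```bash
python3 - <<'E'
from h import *
s,o=now()
plan(s,[((.5377,-.0506,.281,-100.6),5)],0)
E
```

```text
[0.0, 1.95, 0.02, 0.05, 0.0, 0.0, -0.105, 0.0, 1.93, 0.22, 0.06, -0.0, 0.0, -0.105, 0.0, 1.9, 0.42, 0.05, -0.0, 0.0, -0.104, 0.0, 1.84, 0.62, 0.06, -0.0, 0.0, -0.105, 0.0, 1.77, 0.81, 0.05, -0.0, 0.0, -0.105]
end [ 0.5377 -0.0506  0.281 ] [ 180.      0.   -100.59]
```

Call:
move_arm(moves=[0,1.95,0.02,0.05,0,0,-0.105,0,1.93,0.22,0.06,0,0,-0.105,0,1.9,0.42,0.05,0,0,-0.104,0,1.84,0.62,0.06,0,0,-0.105,0,1.77,0.81,0.05,0,0,-0.105,0,0,0,0,0,0,0,0,0,0,0,0,0,0,0,0,0,0,0,0,0])

```text
clock: 11.6
tool_pos: [0.5385, -0.0501, 0.2817]
orientation: [-180.0, 0.0, -100.7]
force: [0.2, -0.8, -3.1]
opening: 0.0237
gripper_force: 30.0
```

```bash
python3 - <<'E'
from h import *
s,o=now();print(np.round(s,4),o["force"].round(2),o["moment"].round(3),o["orientation"].round(2))
a=snap("scene","s2")[0];b=snap("side","d2")[0]
a=a[195:315,285:405];b=b[155:275,245:365]
cv2.imwrite("pics/c3.png",cv2.convertScaleAbs(cv2.resize(np.hstack([a,b]),None,fx=3.3,fy=3.3,interpolation=cv2.INTER_CUBIC),alpha=1.5)[:,:,::-1])
plan(s,[((.5377,-.0506,.261,s[3]),1)],0)
E
```

```text
[ 5.385000e-01 -5.010000e-02  2.817000e-01 -1.006641e+02] [ 0.17 -0.81 -3.08] [ 0.091  0.056 -0.007] [-1.7998e+02  1.0000e-02 -1.0066e+02]
[0.0, 0.06, 0.06, 2.07, 0.0, 0.0, 0.0]
end [ 0.5377 -0.0506  0.261 ] [ 180.      0.   -100.66]
```

View pics/c3.png

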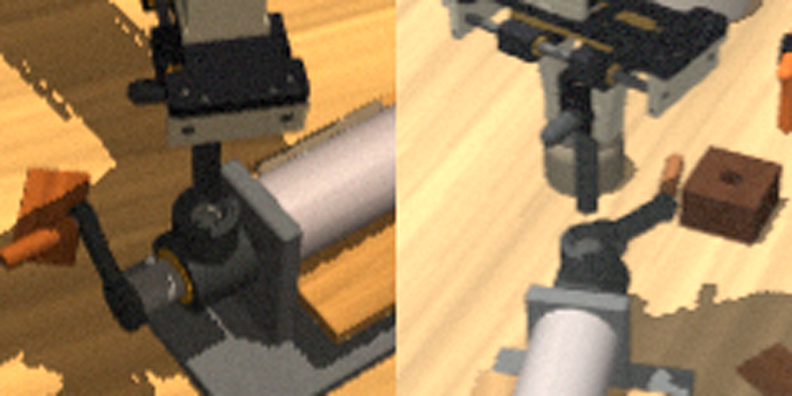

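Both views show the key hanging upright above the boss (left crop (207,165), boss (207,215)). Lowering it.

Call:
move_arm(moves=[0,0.06,0.06,1.6,0,0,0,0,0,0,1.4,0,0,0,0,0,0,0,0,0,0])

```text
clock: 12.0
tool_pos: [0.5366, -0.05, 0.2495]
orientation: [179.8, -0.1, -100.6]
force: [-0.5, -0.5, -3.1]
opening: 0.0235
gripper_force: 30.0
```

Call:
move_arm(moves=[0,0,0,0.3,0,0,0,0,0,0,0.3,0,0,0,0,0,0,0,0,0,0])

```text
clock: 12.3
tool_pos: [0.5377, -0.0502, 0.2456]
orientation: [-180.0, 0.0, -100.5]
force: [-0.4, -0.1, -1.7]
opening: 0.0239
gripper_force: 30.0
```

Call:
move_arm(moves=[0,0,0,0.3,0,0,0,0,0,0,0,0,0,0])

```text
clock: 12.5
tool_pos: [0.5375, -0.0503, 0.2425]
orientation: [-180.0, 0.0, -100.5]
force: [0.0, 0.2, -4.0]
opening: 0.0238
gripper_force: 30.0
```

Call:
move_arm(moves=[0,0,0,0.3,0,0,0,0,0,0,0,0,0,0])

```text
clock: 12.7
tool_pos: [0.5376, -0.0502, 0.2393]
orientation: [-180.0, 0.0, -100.5]
force: [1.6, 0.2, -3.8]
opening: 0.0237
gripper_force: 30.0
```

Call:
move_arm(moves=[0,0,0,0.3,0,0,0,0,0,0,0,0,0,0])

```text
clock: 12.9
tool_pos: [0.5377, -0.0502, 0.2363]
orientation: [-180.0, 0.0, -100.5]
force: [1.8, -0.0, -4.3]
opening: 0.0237
gripper_force: 30.0
```

Call:
move_arm(moves=[0,0,0,0.3,0,0,0,0,0,0,0,0,0,0])

```text
clock: 13.1
tool_pos: [0.5378, -0.0502, 0.2334]
orientation: [-180.0, 0.0, -100.5]
force: [1.8, -0.1, -4.0]
opening: 0.0237
gripper_force: 30.0
```

Call:
move_arm(moves=[0,0,0,0.15,0,0,0,0,0,0,0,0,0,0])

```text
clock: 13.3
tool_pos: [0.5378, -0.0502, 0.2321]
orientation: [-180.0, 0.0, -100.5]
force: [1.6, 0.5, -3.7]
opening: 0.0236
gripper_force: 30.0
```

Call:
move_arm(moves=[0,0,0,0.1,0,0,0,0,0,0,0,0,0,0])

```text
clock: 13.5
tool_pos: [0.5378, -0.0503, 0.2312]
orientation: [-180.0, 0.0, -100.5]
force: [2.6, 0.5, -2.5]
opening: 0.0238
gripper_force: 30.0
```

Call:
move_arm(moves=[0,0,0,0,0,0,0.08,0,0,0,0,0,0,0.08,0,0,0,0.02,0,0,0.08,0,0,0,0,0,0,0])

```text
clock: 13.9
tool_pos: [0.5382, -0.0502, 0.2311]
orientation: [-179.9, 0.0, -114.3]
force: [4.8, 0.1, -2.8]
opening: 0.0238
gripper_force: 30.0
```

```bash
cat >> h.py <<'E'
def rep():
    s,o=now();print(np.round(s,4),"F",o["force"].round(1),"M",o["moment"].round(3),"clk",round(o["clock"],2))
E
python3 -c "
from h import *
rep()"
```

```text
[ 5.382000e-01 -5.020000e-02  2.311000e-01 -1.143337e+02] F [ 4.8  0.1 -2.8] M [ 0.02  -1.894  0.2  ] clk 13.9
```

Call:
move_arm(moves=[0,0,0,0.02,0,0,0.08,0,0,0,0.02,0,0,0.08,0,0,0,0.02,0,0,0.08,0,0,0,0,0,0,0])

```text
clock: 14.3
tool_pos: [0.5384, -0.0503, 0.2307]
orientation: [-179.9, 0.1, -128.0]
force: [5.8, -0.5, -2.8]
opening: 0.0237
gripper_force: 30.0
```

```bash
python3 -c "
from h import *
rep()"
```

```text
[ 5.384000e-01 -5.030000e-02  2.307000e-01 -1.279642e+02] F [ 5.8 -0.5 -2.8] M [-0.267 -2.253  0.233] clk 14.3
```

Call:
move_arm(moves=[0,-0.05,-0.06,0.02,0,0,0.08,0,0,0,0.01,0,0,0.08,0,0,0,0.02,0,0,0.08,0,0,0,0.01,0,0,0.08,0,0,0,0,0,0,0])

```text
clock: 14.8
tool_pos: [0.5389, -0.0504, 0.2301]
orientation: [-179.9, 0.1, -146.2]
force: [4.9, -0.6, -2.7]
opening: 0.0237
gripper_force: 30.0
```

```bash
python3 -c "
from h import *
rep()"
```

```text
[ 5.389000e-01 -5.040000e-02  2.301000e-01 -1.462278e+02] F [ 4.9 -0.6 -2.7] M [-0.527 -2.172  0.162] clk 14.8
```

Call:
move_arm(moves=[0,0,0,0.02,0,0,0.08,0,0,0,0.01,0,0,0.08,0,0,0,0.02,0,0,0.08,0,0,0,0,0,0,0])

```text
clock: 15.2
tool_pos: [0.539, -0.0506, 0.2296]
orientation: [-179.9, 0.1, -160.0]
force: [6.2, -1.6, -2.3]
opening: 0.0239
gripper_force: 30.0
```

```bash
python3 -c "
from h import *
rep()"
```

```text
[ 5.39000e-01 -5.06000e-02  2.29600e-01 -1.59961e+02] F [ 6.2 -1.6 -2.3] M [-0.782 -2.404  0.188] clk 15.2
```

Call:
move_arm(moves=[0,0,0,0.02,0,0,0.08,0,0,0,0.01,0,0,0.08,0,0,0,0.02,0,0,0.08,0,0,0,0,0,0,0])

```text
clock: 15.6
tool_pos: [0.5389, -0.0508, 0.2292]
orientation: [-179.9, 0.1, -173.7]
force: [4.7, -2.8, -1.5]
opening: 0.024
gripper_force: 30.0
```

```bash
python3 -c "
from h import *
rep()"
```

```text
[ 5.389000e-01 -5.080000e-02  2.292000e-01 -1.737127e+02] F [ 4.7 -2.8 -1.5] M [-1.116 -2.092  0.233] clk 15.6
```

Call:
move_arm(moves=[0,0,0,0.02,0,0,0.07,0,0,0,0.02,0,0,0.07,0,0,0,0,0,0,0])

```text
clock: 15.9
tool_pos: [0.5389, -0.0508, 0.2289]
orientation: [-179.9, 0.1, 178.3]
force: [5.1, -2.6, -0.7]
opening: 0.0241
gripper_force: 30.0
```

```bash
python3 -c "
from h import *
rep()"
```

```text
[ 5.389000e-01 -5.080000e-02  2.289000e-01  1.782885e+02] F [ 5.1 -2.6 -0.7] M [-1.198 -2.056  0.235] clk 15.9
```

Call:
move_arm(moves=[0,0,0,0.01,0,0,0.04,0,0,0,0,0,0,0.04,0,0,0,0,0,0,0])

```text
clock: 16.2
tool_pos: [0.5388, -0.0509, 0.2288]
orientation: [-179.9, 0.1, 173.8]
force: [5.2, -2.6, -1.1]
opening: 0.0238
gripper_force: 30.0
```

```bash
python3 -c "
from h import *
rep()"
```

```text
[ 5.388000e-01 -5.090000e-02  2.288000e-01  1.737631e+02] F [ 5.2 -2.6 -1.1] M [-1.304 -2.16   0.262] clk 16.2
```

Call:
move_arm(moves=[0,0,0,0,0,0,0.03,0,0,0,0,0,0,0.02,0,0,0,0,0,0,0])

```text
clock: 16.5
tool_pos: [0.5388, -0.0509, 0.2287]
orientation: [-179.9, 0.1, 170.9]
force: [5.2, -2.6, -1.0]
opening: 0.0236
gripper_force: 30.0
```

```bash
python3 -c "
from h import *
rep()"
```

```text
[ 5.388000e-01 -5.090000e-02  2.287000e-01  1.709385e+02] F [ 5.2 -2.6 -1. ] M [-1.297 -2.08   0.235] clk 16.5
```

Call:
move_arm(moves=[0,0,0,0.01,0,0,0.04,0,0,0,0.01,0,0,0.03,0,0,0,0,0,0,0])

```text
clock: 16.8
tool_pos: [0.5387, -0.0509, 0.2285]
orientation: [-179.9, 0.1, 166.9]
force: [3.9, -3.1, -0.8]
opening: 0.0239
gripper_force: 30.0
```

```bash
python3 -c "
from h import *
rep()"
```

```text
[ 5.387000e-01 -5.090000e-02  2.285000e-01  1.669072e+02] F [ 3.9 -3.1 -0.8] M [-1.323 -1.993  0.304] clk 16.8
```

Call:
move_arm(moves=[0,0,0,0,0,0,0.03,0,0,0,0,0,0,0.03,0,0,0,0,0,0,0])

```text
clock: 17.1
tool_pos: [0.5387, -0.0509, 0.2285]
orientation: [-179.9, 0.1, 163.5]
force: [3.8, -2.9, -1.0]
opening: 0.0236
gripper_force: 30.0
```

```bash
python3 -c "
from h import *
rep()"
```

```text
[ 5.387000e-01 -5.090000e-02  2.285000e-01  1.634706e+02] F [ 3.8 -2.9 -1. ] M [-1.359 -2.016  0.311] clk 17.1
```

Call:
move_arm(moves=[0,0,0,0,0,0,0.03,0,0,0,0,0,0,0.02,0,0,0,0,0,0,0])

```text
clock: 17.4
tool_pos: [0.5386, -0.0509, 0.2284]
orientation: [-180.0, 0.1, 160.6]
force: [4.8, -3.5, -1.7]
opening: 0.0235
gripper_force: 30.0
```

```bash
python3 -c "
from h import *
rep()"
```

```text
[ 5.38600e-01 -5.09000e-02  2.28400e-01  1.60621e+02] F [ 4.8 -3.5 -1.7] M [-1.361 -2.061  0.317] clk 17.4
```

Call:
move_arm(moves=[0,0,0,0,0,0,0.03,0,0,0,0,0,0,0.02,0,0,0,0,0,0,0])

```text
clock: 17.7
tool_pos: [0.5386, -0.0509, 0.2283]
orientation: [-179.9, 0.1, 157.8]
force: [4.7, -2.8, -1.6]
opening: 0.0241
gripper_force: 30.1
```

```bash
python3 -c "
from h import *
rep()"
```

```text
[ 5.386000e-01 -5.090000e-02  2.283000e-01  1.577708e+02] F [ 4.7 -2.8 -1.6] M [-1.314 -1.977  0.445] clk 17.7
```

Call:
move_arm(moves=[0,0,0,0,0,0,0.03,0,0,0,0,0,0,0.02,0,0,0,0,0,0,0])

```text
clock: 18.0
tool_pos: [0.5386, -0.0508, 0.2283]
orientation: [-179.9, 0.1, 154.9]
force: [4.0, -4.2, -1.7]
opening: 0.0237
gripper_force: 30.3
```

```bash
python3 -c "
from h import *
rep()"
```

```text
[ 5.386000e-01 -5.080000e-02  2.283000e-01  1.549357e+02] F [ 4.  -4.2 -1.7] M [-1.237 -2.021  0.76 ] clk 18.0
```

Call:
move_arm(moves=[0,-0.06,-0.03,0,0,0,-0.05,0,0,0,0,0,0,0,3.5,0,0,0,0,0,0,4,0,0,0,0,0,0,4.5,0,0,0,0,0,0,5,0,0,-1,0,0,0,5,0,0,-3,0,0,0,5,0,0,-4,0,0,0])

```text
clock: 18.8
tool_pos: [0.5375, -0.0509, 0.3079]
orientation: [-179.9, -0.2, 157.5]
force: [0.9, 0.6, -0.1]
opening: 0.0501
gripper_force: 0.0
```

Call:
move_arm(moves=[5,-3,0,-4,0,0,0,5,-4,0,-4,0,0,0,5,-4,0,0,0,0,0,5,-4,0,0,0,0,0,5,0,0,0,0,0,0])

```text
clock: 19.3
tool_pos: [0.6757, -0.1078, 0.3802]
orientation: [-179.9, -0.2, 157.4]
force: [-0.2, 0.3, -1.3]
opening: 0.0502
gripper_force: 0.0
```

```bash
python3 - <<'E'
from h import *
rep()
a=snap("scene","s3")[0];b=snap("side","d3")[0]
a=a[200:320,285:405];b=b[155:275,245:365]
cv2.imwrite("pics/c4.png",cv2.convertScaleAbs(cv2.resize(np.hstack([a,b]),None,fx=3.3,fy=3.3,interpolation=cv2.INTER_CUBIC),alpha=1.5)[:,:,::-1])
for t in("s3","d3"):
    p,d,C=load(t);W=cloud(d,C);hsv=cv2.cvtColor(p,cv2.COLOR_RGB2HSV)
    l=(W[...,:2]-O); lx=l@ex; ly=l@ey
    g=(d>0)&(ly<-.085)&(ly>-.135)&(abs(lx)<.1)&(W[...,2]>.09)&(W[...,2]<.2)&(hsv[...,1]>100)
    print(g.sum(),np.percentile(lx[g],[2,50,98]).round(4),np.percentile(W[...,2][g],[2,50,98]).round(4))
    k=(d>0)&(np.hypot(lx,ly)<.025)&(W[...,2]>.2);q=W[k];print("key top",k.sum(),np.percentile(q[:,2],95) if k.sum() else None)
E
```

```text
[ 6.757000e-01 -1.078000e-01  3.802000e-01  1.573815e+02] F [-0.2  0.3 -1.3] M [-0.016 -0.093 -0.049] clk 19.3
155 [-0.0566 -0.047  -0.0422] [0.1484 0.157  0.1627]
key top 133 0.2505827712584496
56 [-0.0562 -0.0497 -0.0412] [0.1506 0.1574 0.1604]
key top 223 0.25011609626032344
```

View pics/c4.png

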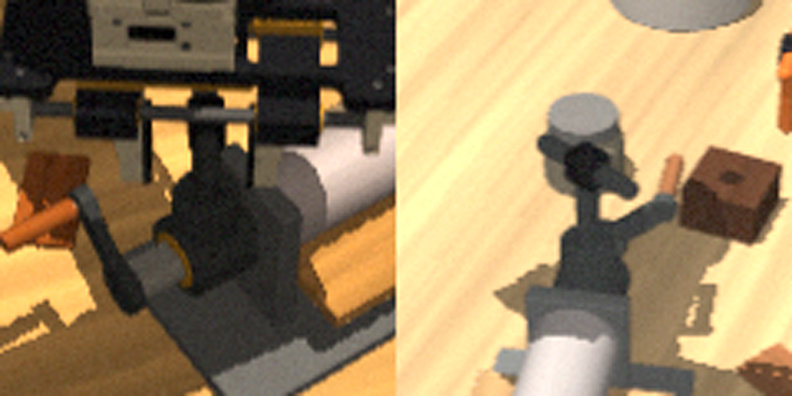

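The key stands upright in the boss (right crop (587,160)). Its top is at 0.250 m, as expected with the screw fully home, and the crank has not moved.

```bash
python3 -c "
from plant import ctrl
print(ctrl.close_job())"
```

```text
the job is handed in; nothing more can be done
None
```

The crank is on the flat, the set screw is tightened fully home (stop felt at about 0.76 N m), the key is standing in the screw, and the job was handed in at about 19 s.

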